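# Feed the slim can into the can rack

### The arm

A 6-joint arm with a two-finger parallel gripper is mounted at the origin on the work surface. World frame = base frame: x ahead of the robot, y to its left, z up, the work surface at z = 0. Lengths are in mm, angles in degrees, forces in N, time in s.
With the tool pointing down it reaches from about 150 to 775 mm from the base axis. Payload 6.1 kg.
Tool frame: the origin (TCP) lies on the centre line of the jaws, within the pads' length; the fingertips stand 8 mm ahead of it and the grasp point (between the pads) lies 11 mm behind it; z points along the fingers, y is the line along which they close (so a half turn about z gives the same grasp; the last joint's range is limited). The gripper opens to 85 mm and grips with 20 to 120 N. Pads are 22 mm wide; open, the fingers measure 114 mm over their backs; the gripper's body (76 mm by 85 mm) begins 54 mm behind the grasp point. The pads swing forward as they close: fully open they stand 13 mm farther back than shut.
Start: joints at [-63.713, 7.208, -2.269, 80.523, 0, 90], TCP at [232.499, -470.693, 239.295] pointing down, gripper open.
Joint ranges: [-155.77, 155.77], [-54.66, 111.73], [-72.52, 77.12], [-102.08, 115.82], [-83.92, 84.16], [-180, 180]. Speed limits (degrees/s): [136.94, 136.94, 172.46, 180, 180, 180].

### API

Orientations are given as a 3x3 rotation matrix whose columns are the frame's x, y, z axes.
In Python, from station import env gives the robot as it stands. The module is installed in compiled form; this text tells all that it offers.
- The arm moves only by the shell command python3 -m pendant 'ROWS' [FORCE]. ROWS is JSON, a list of rows, each a list of 7 numbers: the turn, a rotation vector about the world's x, y, z in rad, then the shift along the world's x, y, z in m, then the finger opening in m, from 0 to 0.0854. A call has 1 to 8 rows; each row is the pose to reach, as a shift and turn from the pose commanded when the call began; what a row does not reach only later rows make up. A row lasts 1/12 s, in which the tool goes at most 41.7 mm and 7.16 degrees, less where a joint would pass 70% of its speed; a pose out of reach is approached as far as the arm can. A call with a gripper value outside its range is refused whole. The fingers move at their own pace and stop on an object; FORCE is the grip in N (left out, the last holds). Time passes only in rows, so rows that repeat a pose let the fingers close. It gives the time, the measured TCP pose, the force, the opening and the grip force at its end, in the units of the state.
- env.get_state(): the state, without advancing time (a new reading comes with each control period).
- env.grab_frame(name): name is "scene" or "side" or "wrist"; returns a dict with "img" (480x640x3 uint8, red, green, blue), "range_z" (480x640 float32, mm along the optical axis (not along the pixel's ray), 0 where there is no reading), "vfov" (degrees; the focal length in pixels is half the picture's height over the tangent of half this angle, whatever the lens; pixels are square), "cx", "cy" (the principal point, pixels), "T" (4x4, takes a point from camera to world coordinates); the wrist camera has in their place "mount" (4x4, takes a point from camera to tool coordinates, whose origin is the TCP and whose axes are the flange's). Camera axes: x right, y down, z forward; pixel columns grow to the right and rows downward; lengths in mm; the calibration is good to about 2 mm. A picture is of the moment at which its call begins: read the wrist's pose just before it.
- env.finish_job(): hands the job in; it is judged then, once.
Trained networks look in the newest picture that a camera, given by its name, has taken for a name from the list of things; names that differ only in an ending like _2 or _b are one class to them, and where a whole thing is asked for, a point or a joint stands for the part that bears it (a point fixed in the world has none). Each returns a list of dicts, best first, with "p" (0 to 1); they miss things now and then, are a little off and sometimes report something else, mostly with a low value. They report only what shows in the picture. A call takes as long as a camera call. They do not tell look-alikes from the thing itself.
- env.spot_in(label, camera): "extent" ([left, top, right, bottom] in pixels, round what is visible of it).
The state is a dict: "clock": time; "q": joint angles; "joint_velocities": joint speeds; "joint_efforts": joint torques, N m; "position": TCP position; "ee_rot": TCP orientation; "wrist_force": force on the tool from outside, world axes, zero at the start; "torque": the same for the moment, N m; "width": finger opening in mm; "grip_force": force on a finger pad.
Only numpy, scipy, OpenCV 4.12 (cv2) and the standard library are available. Lean on these libraries where they do the work, as an engineer would, in place of code of your own. Each camera call takes 0.05 s, during which the arm holds its last target. There are 200 camera calls.

### The job

Pick up the slimmer of the two drink cans that lie on the dark grey rests and feed it into the white sloping can rack: lower it, lying across the chute, onto the floor of the chute's high end, and only then let go, so that it rolls down and comes to rest behind the can already in there. Leave the fatter can lying where it is.

Things in the scene. Friction and masses are not known exactly. Their poses are not given: they have to be found in the camera images.
- coffee_can: slim drink can, bare metal with a pale band, 53 mm in diameter, 104 mm long, about 0.22 kg, lying on its side in a dark grey silicone rest (90 x 130 mm pad, 2 mm thick; two 7 mm ribs under the can keep it from rolling). Origin at the can's centre, 30 mm above the counter; y runs along the can, level; either end may lead.
- chute: sloping channel of the fixed white can rack. Origin: floor at the loading place near the high end, mid-width, 65 mm above the counter; x up the slope (8 degrees), y across, z out of the floor. Inside width 124 mm; side walls 28 mm high; floor: two strips along the walls, 60 mm gap between. Stop, 40 mm high, at x -240 mm; lip, 12 mm high, at x +85 mm. A can laid across rolls down by itself.
- racked_can: the slim can already in the rack, equal to the other one, lying across the chute against the stop at the low end. Origin at its centre, y along it: x = -213 mm, z = 26.5 mm in the chute's frame; the next can comes to rest against it, at x = -160 mm.
- large_can: the fatter drink can, of the same metal and pale band, 66 mm in diameter and 122 mm long, lying on its side in the other dark grey rest; not to be moved. Origin at its centre, 37 mm above the counter; its y axis runs along the can.
There are look-alikes about, which are no part of the job. Leave any green or yellow look-alike of the coffee_can alone.

How it is judged:
By the outcome, as a careful person would: the job done as asked, in the order asked, and still so for the second after the job is handed in, with the robot touching nothing.
It also fails if it takes over 38 s, if anything falls off the work surface, if the arm or the gripper's body presses on something with over 40 N, if the wrist force passes 120 N, or if a joint passes its speed limit or range.

## Working session

There is one attempt and no reset: what is moved stays moved. The work goes in short steps, Python scripts to look and compute and a shell command to move; the robot and the scene stay as the last step left them, time stands still between calls to the robot, and variables do not carry over. Pictures are saved under pics/ and viewed, at most 10 in all, crops included, and the job is handed in when it is done.

```bash
mkdir -p pics
cat > h.py <<'E'
import numpy as np, cv2
from station import env
def grab(n):
    s=env.get_state(); f=env.grab_frame(n)
    if "T" not in f or n=="wrist":
        W=np.eye(4); W[:3,:3]=np.array(s["ee_rot"]); W[:3,3]=s["position"]; f["T"]=W@np.array(f["mount"])
    f["T"]=np.array(f["T"]); f["f"]=240/np.tan(np.radians(f["vfov"]/2)); return f
def cloud(f):
    z=f["range_z"]; v,u=np.mgrid[:480,:640]
    P=np.stack([(u-f["cx"])/f["f"]*z,(v-f["cy"])/f["f"]*z,z],-1)@f["T"][:3,:3].T+f["T"][:3,3]
    P[z<=0]=np.nan; return P
def save(n,img): cv2.imwrite("pics/"+n,img[...,::-1])
E
python3 - <<'E'
from h import *
a=[]
for n in ("scene","side"):
    f=grab(n);P=cloud(f);a.append(f["img"])
    for l in("coffee_can","large_can","racked_can","chute"):
        for d in env.spot_in(l,n)[:5]:
            x0,y0,x1,y1=[int(round(t)) for t in d["extent"]]
            print(n,l,round(d["p"],2),[x0,y0,x1,y1],np.nanmedian(P[y0:y1+1,x0:x1+1].reshape(-1,3),0).round())
    save(n+"0.png",f["img"])
s=env.get_state();print(s["clock"],s["position"],s["ee_rot"],s["width"])
E
```

```text
scene coffee_can 0.92 [127, 266, 158, 313] [ 539. -519.   36.]
scene coffee_can 0.85 [195, 265, 238, 291] [ 535. -358.   46.]
scene coffee_can 0.62 [177, 216, 220, 261] [ 391. -410.    1.]
scene coffee_can 0.58 [197, 306, 239, 354] [ 660. -349.   34.]
scene large_can 0.81 [308, 252, 362, 281] [536. -88.  58.]
scene racked_can 0.88 [450, 176, 492, 194] [311. 303.  72.]
scene chute 0.87 [441, 170, 550, 274] [405. 344.  11.]
side coffee_can 0.92 [390, 176, 431, 203] [ 521. -516.   26.]
side coffee_can 0.67 [311, 191, 355, 216] [ 640. -342.   30.]
side coffee_can 0.59 [355, 198, 396, 234] [ 514. -360.   21.]
side coffee_can 0.56 [421, 208, 458, 244] [ 385. -398.   27.]
side large_can 0.74 [283, 244, 342, 295] [504. -98.  35.]
side racked_can 0.81 [232, 424, 302, 480] [294. 291.  77.]
side chute 0.67 [85, 324, 316, 479] [471. 274.   1.]
0.5 [ 232.49944445 -470.66249876  239.25373417] [[ 8.96559384e-01  4.42923548e-01 -3.08741193e-05]
 [ 4.42923549e-01 -8.96559380e-01  9.05905937e-05]
 [ 1.24442259e-05 -9.48947214e-05 -9.99999995e-01]] 85.3167308178803
```

View pics/scene0.png

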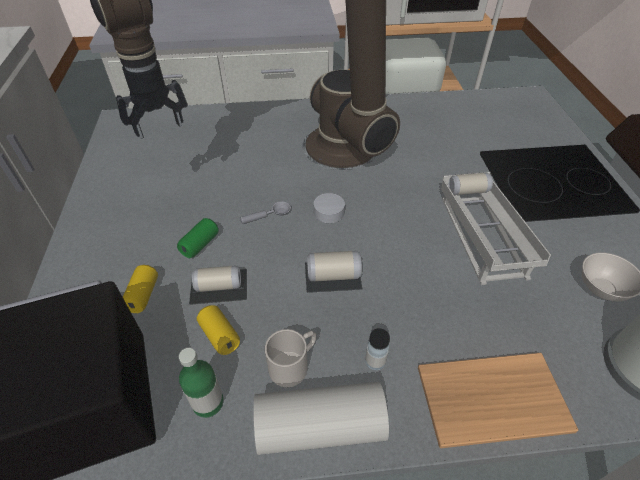

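View pics/side0.png

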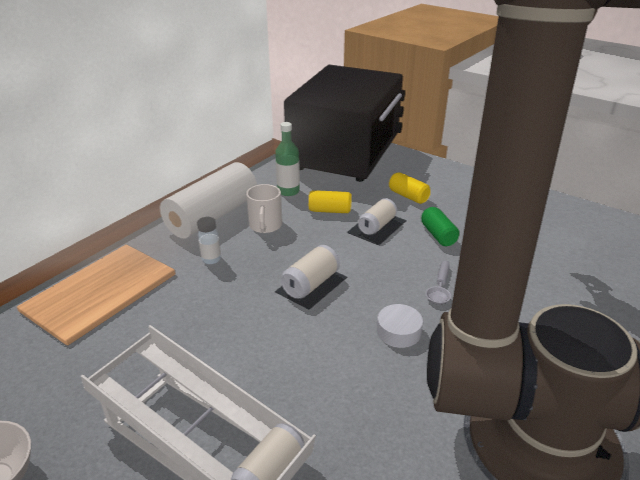

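The cans on the grey rests are the pale ones at scene (217,279) and (335,267). The left one is visibly slimmer. The yellow cans at (141,289) and (218,330) and the green one at (198,238) are look-alikes. I'll measure both rest cans and the chute, and confirm with a crop.

Run:
```python
from h import *
f=grab("scene");P=cloud(f);g=grab("side");Q=cloud(g)
def can(box,zmin):
  for n,(PP,b) in {"scene":(P,box[0]),"side":(Q,box[1])}.items():
    p=PP[b[1]-6:b[3]+6,b[0]-6:b[2]+6].reshape(-1,3);p=p[(p[:,2]>zmin)]
    r=cv2.minAreaRect(p[:,:2].astype(np.float32)); print(n,len(p),np.round(r[0]),np.round(r[1]),round(r[2],1),"ztop",np.percentile(p[:,2],98).round(1))
can([[195,265,238,291],[355,198,396,234]],20)
can([[308,252,362,281],[283,244,342,295]],20)
print("racked");can([[450,176,492,194],[232,424,302,474]],82)
# chute points
for n,PP,b in(("scene",P,[436,165,555,285]),("side",Q,[80,320,320,479])):
    p=PP[b[1]:b[3],b[0]:b[2]].reshape(-1,3);p=p[(p[:,2]>35)&(p[:,2]<135)]
    r=cv2.minAreaRect(p[:,:2].astype(np.float32));print(n,len(p),np.round(r[0]),np.round(r[1]),r[2],cv2.boxPoints(r).round().tolist())
a=cv2.resize(f["img"][235:310,180:375],None,fx=4,fy=4,interpolation=3)
b=cv2.resize(f["img"][165:285,430:560],None,fx=2.4,fy=2.4,interpolation=3)
c=np.zeros((600,780,3),np.uint8);c[:300]=a;c[300:588,:312]=b
d=cv2.resize(g["img"][190:300,275:405],None,fx=2.6,fy=2.6);c[300:586,320:658]=d
save("crop1.png",c)
```

```text
scene 1046 [ 523. -360.] [ 50. 104.] 0.8 ztop 56.9
side 829 [ 553. -390.] [123. 198.] 24.9 ztop 57.1
scene 1484 [522. -89.] [123.  61.] 86.4 ztop 70.2
side 1799 [513. -85.] [120.  64.] 87.8 ztop 70.6
racked
scene 273 [298. 308.] [103.  40.] 89.6 ztop 88.7
side 1589 [292. 308.] [ 37. 103.] 1.2 ztop 89.9
scene 4456 [429. 310.] [338. 135.] 1.001548171043396 [[259.0, 375.0], [261.0, 240.0], [599.0, 246.0], [597.0, 381.0]]
side 12990 [428. 310.] [336. 134.] 1.1356892585754395 [[259.0, 374.0], [261.0, 240.0], [597.0, 246.0], [595.0, 381.0]]
```

View pics/crop1.png

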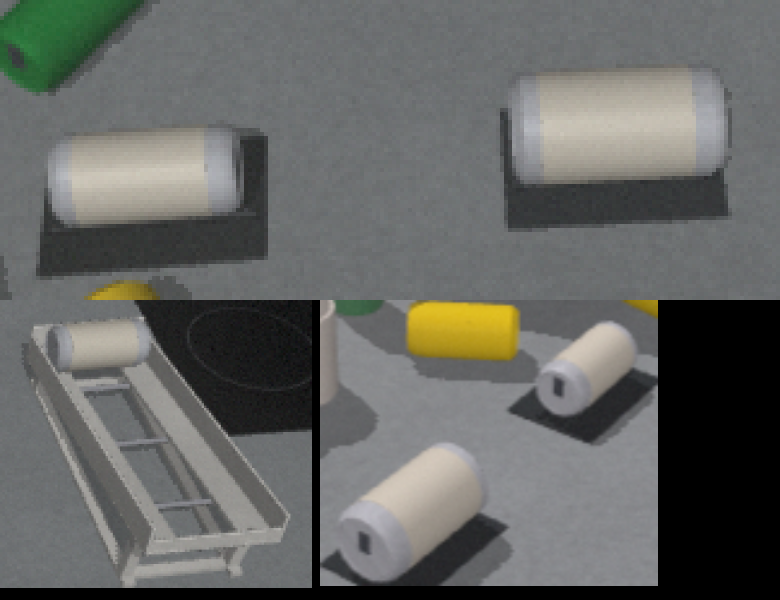

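The crop confirms it: the left can (53 mm measured, top at 57 mm) is the coffee_can. The right one (62+ mm, top at 70 mm) is the large can. Coffee can ≈ (523,-360), yaw ≈ 1°. I'll move above it.

```bash
python3 -m pendant '[[0,0,0.125,0.036,0.014,0,0.085],[0,0,0.25,0.072,0.028,0,0.085],[0,0,0.375,0.109,0.042,0,0.085],[0,0,0.5,0.145,0.056,0,0.085],[0,0,0.625,0.182,0.07,0,0.085],[0,0,0.75,0.218,0.084,0,0.085],[0,0,0.875,0.254,0.098,0,0.085],[0,0,1.0,0.29,0.111,0,0.085]]' 40
python3 -m pendant '[[0,0,0.063,0,0,-0.02,0.085],[0,0,0.126,0,0,-0.04,0.085],[0,0,0.126,0,0,-0.04,0.085],[0,0,0.126,0,0,-0.04,0.085]]'
python3 - <<'E'
from h import *
f=grab("wrist");P=cloud(f);s=env.get_state();R=np.array(s["ee_rot"]);print(s["clock"],np.round(s["position"],1),R.round(3).tolist(),s["q"])
d=env.spot_in("coffee_can","wrist");print([(round(e["p"],2),np.round(e["extent"])) for e in d])
m=(P[...,2]>25)&(P[...,2]<62)&(abs(P[...,0]-523)<50)&(abs(P[...,1]+360)<75)
p=P[m];r=cv2.minAreaRect(p[:,:2].astype(np.float32));print(len(p),r,np.percentile(p[:,2],98),p.min(0),p.max(0))
save("w1.png",f["img"])
E
```

```text
clock: 1.27
position: [524.2, -358.6, 239.4]
ee_rot: [[0.105, 0.994, 0.0], [0.994, -0.105, -0.0], [-0.0, 0.0, -1.0]]
wrist_force: [0.4, -1.0, 0.0]
width: 85.2
grip_force: 0.0
clock: 1.6
position: [521.9, -359.1, 198.3]
ee_rot: [[-0.012, 1.0, -0.002], [1.0, 0.012, 0.002], [0.002, -0.002, -1.0]]
wrist_force: [-0.0, -0.5, 0.2]
width: 85.1
grip_force: 0.0
1.65 [ 522.2 -359.7  199.7] [[-0.012, 1.0, -0.0], [1.0, 0.012, 0.0], [0.0, -0.0, -1.0]] [-3.45584294e+01  1.93614707e+01  8.16406933e+00  7.88337235e+01
 -1.04794795e-03  5.47523008e+01]
[(0.97, array([264., 367., 386., 436.])), (0.91, array([ 79., 224., 223., 325.])), (0.69, array([413., 155., 565., 269.]))]
8805 ((519.4112548828125, -360.9944152832031), (104.12004089355469, 53.28234100341797), 89.67752838134766) 57.01243741649044 [ 492.7368658  -413.16601799   25.18076504] [ 546.05768617 -308.90991555   58.15216379]
```

View pics/w1.png

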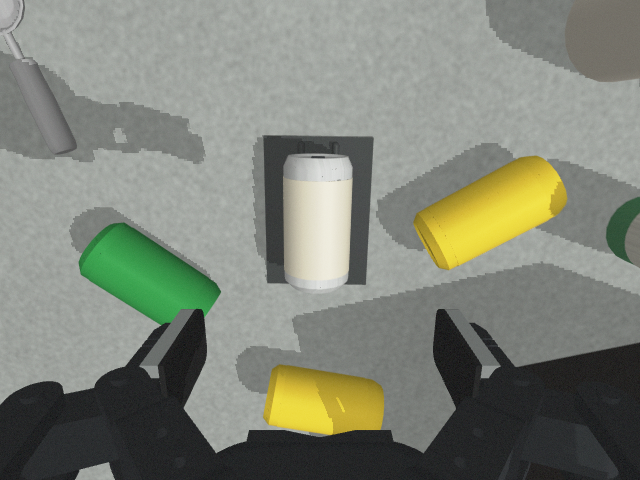

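The wrist view shows the slim pale can at px (317,222) on its rest, with the ribs visible. The yellow can (490,212) is about 20 mm clear of the right finger. The grasp centre is (519.5,-361), so I'll descend.

```bash
python3 -m pendant '[[0,0,0,-0.003,-0.001,-0.03,0.076],[0,0,0,-0.003,-0.001,-0.06,0.076],[0,0,0,-0.003,-0.001,-0.09,0.076],[0,0,0,-0.003,-0.001,-0.12,0.076],[0,0,0,-0.003,-0.001,-0.145,0.076],[0,0,0,-0.003,-0.001,-0.165,0.076],[0,0,0,-0.003,-0.001,-0.179,0.076],[0,0,0,-0.003,-0.001,-0.179,0.076]]' 40
python3 -m pendant '[[0,0,0,0,0,0,0.06],[0,0,0,0,0,0,0.05],[0,0,0,0,0,0,0.04],[0,0,0,0,0,0,0.04],[0,0,0,0,0,0,0.04],[0,0,0,0,0,0,0.04],[0,0,0,0,0,0,0.04]]' 40
```

```text
clock: 2.37
position: [518.1, -360.5, 18.5]
ee_rot: [[-0.012, 1.0, -0.003], [1.0, 0.012, 0.002], [0.002, -0.003, -1.0]]
wrist_force: [-0.3, 0.4, -0.0]
width: 76.0
grip_force: 0.0
clock: 2.95
position: [519.6, -361.8, 22.9]
ee_rot: [[-0.013, 1.0, 0.001], [1.0, 0.013, -0.003], [-0.003, 0.001, -1.0]]
wrist_force: [-5.2, -0.3, 6.7]
width: 52.1
grip_force: 41.4
```

```bash
python3 -m pendant '[[0,0,0,0,0,0.01,0.04],[0,0,0,0,0,0.03,0.04],[0,0,0,0,0,0.06,0.04],[0,0,0,0,0,0.09,0.04],[0,0,0,0,0,0.12,0.04],[0,0,0,0,0,0.15,0.04],[0,0,0,0,0,0.17,0.04],[0,0,0,0,0,0.18,0.04]]'
python3 -m pendant '[[0,0,0,0,0.015,0,0.04],[0,0,0,0,0.045,0,0.04],[0,0,0,0,0.08,0,0.04],[0,0,0,0,0.115,0,0.04],[0,0,0,0,0.15,0,0.04],[0,0,0,0,0.185,0,0.04],[0,0,0,0,0.22,0,0.04],[0,0,0,0,0.25,0,0.04]]'
python3 -m pendant '[[0,0,0,0,0.03,0,0.04],[0,0,0,-0.001,0.065,0,0.04],[0,0,0,-0.003,0.1,0,0.04],[0,0,0,-0.006,0.135,0,0.04],[0,0,0,-0.008,0.17,0,0.04],[0,0,0,-0.01,0.205,0,0.04],[0,0,0,-0.012,0.235,0,0.04],[0,0,0,-0.014,0.26,0,0.04]]'
python3 -m pendant '[[0,0,0.01,0,0.03,0,0.04],[0,0,0.02,0,0.065,0,0.04],[0,0,0.025,0,0.1,0,0.04],[0,0,0.03,0,0.13,0,0.04],[0,0,0.03,0,0.15,0,0.04],[0,0,0.03,0,0.16,0,0.04],[0,0,0.03,0,0.162,0,0.04],[0,0,0.03,0,0.162,0,0.04]]'
python3 - <<'E'
from h import *
s=env.get_state();print(np.round(s["position"],1),np.round(s["wrist_force"],1),np.round(s["q"]),s["width"],s["grip_force"])
f=grab("wrist");P=cloud(f);g=grab("side");Q=cloud(g);h=grab("scene");S=cloud(h)
x=s["position"]
for n,C in(("side",Q),("scene",S),("wrist",P)):
    m=(abs(C[...,0]-x[0])<45)&(abs(C[...,1]-x[1])<75)&(C[...,2]>x[2]-35)&(C[...,2]<x[2]+15)
    p=C[m]; print(n,len(p),[np.percentile(p,q,0).round(1).tolist() for q in(1,50,99)] if len(p) else 0)
# chute from scene: walls/lip and racked can
for n,C in(("scene",S),("wrist",P)):
    p=C.reshape(-1,3);p=p[(p[:,2]>35)&(p[:,2]<128)&(p[:,0]>250)&(p[:,0]<620)&(p[:,1]>225)&(p[:,1]<395)]
    if len(p)>50:
        r=cv2.minAreaRect(p[:,:2].astype(np.float32));print(n,len(p),r,p.min(0).round(),p.max(0).round())
    for xx in (440,480,520,560):
        q=p[abs(p[:,0]-xx)<4]
        if len(q): 
            fl=q[(abs(q[:,1]-311)<58)&(abs(q[:,1]-311)>35)]
            w=q[q[:,2]>np.median(fl[:,2])+22] if len(fl) else q
            lo=w[w[:,1]<311];hi=w[w[:,1]>311]
            print(xx,"floor",np.median(fl[:,2]).round(1) if len(fl) else None,"walls",lo[:,1].max().round(1) if len(lo) else None,hi[:,1].min().round(1) if len(hi) else None)
save("w2.png",f["img"]);save("side2.png",g["img"])
E
```

```text
clock: 3.62
position: [520.7, -361.2, 205.3]
ee_rot: [[-0.014, 1.0, 0.006], [1.0, 0.014, -0.003], [-0.003, 0.006, -1.0]]
wrist_force: [0.3, -0.2, -1.5]
width: 51.5
grip_force: 42.8
clock: 4.28
position: [518.2, -107.8, 199.1]
ee_rot: [[-0.015, 1.0, -0.002], [1.0, 0.015, 0.001], [0.001, -0.002, -1.0]]
wrist_force: [0.1, 0.9, -3.0]
width: 51.9
grip_force: 42.8
clock: 4.95
position: [503.9, 151.9, 199.1]
ee_rot: [[-0.016, 1.0, -0.002], [1.0, 0.016, 0.0], [0.0, -0.002, -1.0]]
wrist_force: [0.9, 0.8, -2.0]
width: 52.0
grip_force: 42.8
clock: 5.62
position: [504.7, 311.4, 199.4]
ee_rot: [[-0.045, 0.999, -0.002], [0.999, 0.045, -0.001], [-0.001, -0.002, -1.0]]
wrist_force: [-0.3, 0.3, -2.3]
width: 51.6
grip_force: 42.8
[504.7 311.4 199.4] [-0.3  0.3 -2.3] [ 32.  15.   2.  77.  -0. 119.] 51.57192007678057 42.7929550409317
side 914 [[466.5, 263.5, 185.5], [480.8, 342.7, 204.5], [525.0, 363.9, 214.1]]
scene 421 [[486.1, 259.2, 185.4], [530.1, 280.1, 204.5], [545.7, 359.8, 214.1]]
wrist 3824 [[465.9, 285.9, 184.8], [502.5, 361.7, 205.3], [542.8, 364.6, 214.2]]
scene 4172 ((429.27752685546875, 310.3465576171875), (338.6744079589844, 135.5471954345703), 1.0205873250961304) [259. 240.  35.] [599. 381. 106.]
440 floor 54.3 walls 247.8 372.9
480 floor 59.9 walls 247.8 373.5
520 floor 66.0 walls 251.6 374.0
560 floor 71.0 walls 248.5 374.0
wrist 45951 ((429.1121826171875, 309.7265625), (329.9602966308594, 132.4465789794922), 1.1809968948364258) [265. 240.  35.] [595. 379. 106.]
440 floor 55.4 walls None 372.1
480 floor 61.3 walls None 373.0
520 floor 66.9 walls None 373.9
560 floor 72.6 walls None 374.6
```

View pics/w2.png

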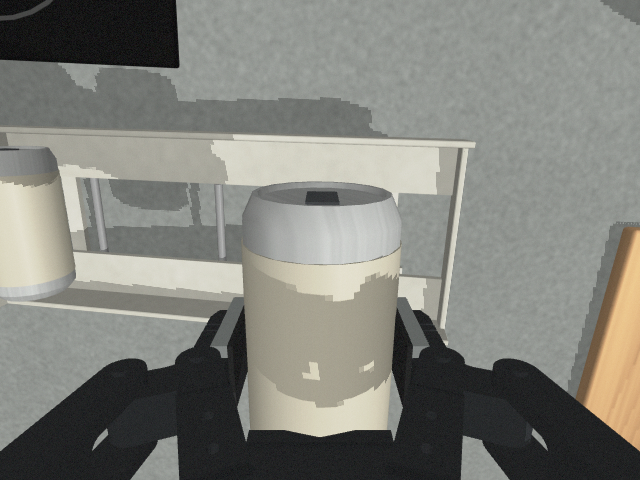

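View pics/side2.png

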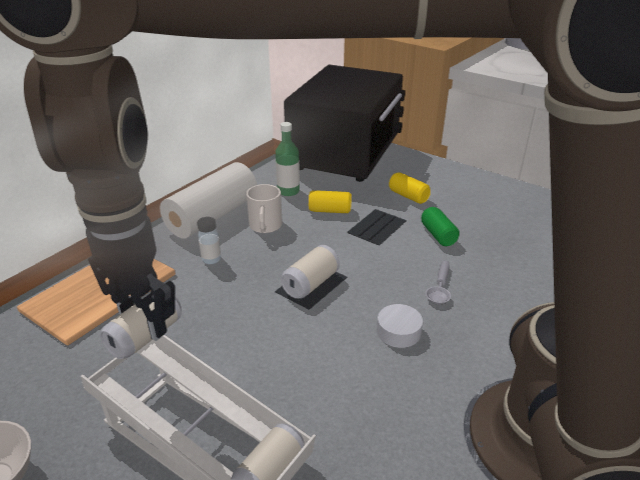

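The can is held, centred between the chute walls (can y 259–365, walls 249.5–373.7). The rack ahead is clear, and the large can is still on its rest. I'll lower with a small yaw correction.

```bash
python3 -m pendant '[[0,0,-0.01,0,0,-0.01,0.04],[0,0,-0.025,0,0,-0.03,0.04],[0,0,-0.025,0,0,-0.05,0.04],[0,0,-0.025,0,0,-0.07,0.04],[0,0,-0.025,0,0,-0.085,0.04],[0,0,-0.025,0,0,-0.095,0.04],[0,0,-0.025,0,0,-0.1,0.04],[0,0,-0.025,0,0,-0.1,0.04]]'
python3 - <<'E'
from h import *
s=env.get_state();x=s["position"];print(np.round(x,1),np.round(s["wrist_force"],1))
for n in("wrist","scene","side"):
    C=cloud(grab(n))
    m=(abs(C[...,0]-x[0])<12)&(abs(C[...,1]-x[1])<53)&(abs(C[...,1]-x[1])>25)&(C[...,2]>x[2])&(C[...,2]<x[2]+50)
    p=C[m];print(n,len(p),np.percentile(p,[50,90,98],0).round(1)[:,2] if len(p) else 0)
E
```

```text
clock: 6.43
position: [505.0, 310.4, 99.1]
ee_rot: [[-0.018, 1.0, -0.002], [1.0, 0.018, -0.001], [-0.001, -0.002, -1.0]]
wrist_force: [-0.4, 0.8, -3.0]
width: 51.9
grip_force: 42.8
[505.  310.4  99.1] [-0.4  0.8 -3. ]
wrist 9235 [130.6 132.3 132.9]
scene 145 [129.5 132.4 134.5]
side 368 [132.  134.5 135.6]
```

```bash
python3 -m pendant '[[0,0,0,0,0,-0.004,0.04],[0,0,0,0,0,-0.008,0.04],[0,0,0,0,0,-0.011,0.04],[0,0,0,0,0,-0.012,0.04],[0,0,0,0,0,-0.013,0.04],[0,0,0,0,0,-0.013,0.04],[0,0,0,0,0,-0.013,0.04]]'
python3 -m pendant '[[0,0,0,0,0,-0.001,0.04],[0,0,0,0,0,-0.001,0.04]]'
python3 -m pendant '[[0,0,0,0,0,-0.001,0.04],[0,0,0,0,0,-0.001,0.04]]'
```

```text
clock: 7.17
position: [505.5, 311.3, 87.3]
ee_rot: [[-0.019, 1.0, -0.0], [1.0, 0.019, -0.0], [-0.0, -0.0, -1.0]]
wrist_force: [0.1, 0.9, -2.4]
width: 51.9
grip_force: 42.8
clock: 7.33
position: [505.5, 311.3, 86.3]
ee_rot: [[-0.019, 1.0, 0.0], [1.0, 0.019, -0.0], [-0.0, 0.0, -1.0]]
wrist_force: [0.5, -0.1, -2.8]
width: 51.7
grip_force: 42.8
clock: 7.5
position: [505.5, 311.3, 85.2]
ee_rot: [[-0.019, 1.0, -0.0], [1.0, 0.019, -0.0], [-0.0, -0.0, -1.0]]
wrist_force: [0.2, -0.5, -2.4]
width: 51.6
grip_force: 42.8
```

```bash
python3 -m pendant '[[0,0,0,0,0,-0.001,0.04],[0,0,0,0,0,-0.001,0.04]]'|grep -E "pos|wrist"
python3 -m pendant '[[0,0,0,0,0,-0.001,0.04],[0,0,0,0,0,-0.001,0.04]]'|grep -E "pos|wrist"
```

```text
position: [505.5, 311.3, 84.9]
wrist_force: [-2.6, -0.9, 1.8]
position: [505.6, 311.4, 84.8]
wrist_force: [-3.8, -2.7, 8.4]
```

Floor contact at +8 N. I'll release, then lift straight up.

```bash
python3 -m pendant '[[0,0,0,0,0,0.0005,0.055],[0,0,0,0,0,0.0005,0.06],[0,0,0,0,0,0.0005,0.066],[0,0,0,0,0,0.0005,0.072],[0,0,0,0,0,0.0005,0.072],[0,0,0,0,0,0.0005,0.072],[0,0,0,0,0,0.0005,0.072]]'
python3 -m pendant '[[0,0,0,0,0,0.01,0.072],[0,0,0,0,0,0.025,0.072],[0,0,0,0,0,0.045,0.072],[0,0,0,0,0,0.07,0.072],[0,0,0,0,0,0.1,0.072],[0,0,0,0,0,0.13,0.072],[0,0,0,0,0,0.16,0.072],[0,0,0,0,0,0.16,0.072]]'
python3 -m pendant '[[0,0,0,0,0,0.01,0.072],[0,0,0,0,0,0.01,0.072],[0,0,0,0,0,0.01,0.072],[0,0,0,0,0,0.01,0.072],[0,0,0,0,0,0.01,0.072],[0,0,0,0,0,0.01,0.072],[0,0,0,0,0,0.01,0.072],[0,0,0,0,0,0.01,0.072]]'
python3 - <<'E'
from h import *
f=grab("scene");P=cloud(f)
for d in env.spot_in("coffee_can","scene")+env.spot_in("racked_can","scene"):
    x0,y0,x1,y1=[int(t) for t in d["extent"]];print(round(d["p"],2),x0,y0,x1,y1,np.nanmedian(P[y0:y1,x0:x1].reshape(-1,3),0).round())
g=grab("wrist")
c=np.zeros((480,760,3),np.uint8);c[:360,:480]=cv2.resize(g["img"],(480,360));c[:420,490:760]=cv2.resize(f["img"][150:290,425:515],(270,420));save("end.png",c)
E
```

```text
clock: 8.42
position: [505.5, 311.3, 83.6]
ee_rot: [[-0.019, 1.0, -0.0], [1.0, 0.019, -0.0], [-0.0, -0.0, -1.0]]
wrist_force: [-0.0, -0.0, 0.3]
width: 71.8
grip_force: 0.1
clock: 9.08
position: [507.2, 312.3, 251.4]
ee_rot: [[-0.019, 1.0, 0.009], [1.0, 0.019, 0.005], [0.005, 0.009, -1.0]]
wrist_force: [-0.6, 0.1, 0.4]
width: 72.3
grip_force: 0.0
clock: 9.75
position: [505.4, 311.2, 253.4]
ee_rot: [[-0.019, 1.0, -0.001], [1.0, 0.019, -0.0], [-0.0, -0.001, -1.0]]
wrist_force: [0.2, 0.4, -1.2]
width: 72.0
grip_force: 0.0
0.98 458 182 502 207 [359. 309.  80.]
0.67 176 216 218 257 [ 384. -414.   17.]
0.67 126 264 158 314 [ 537. -521.   36.]
0.62 196 307 240 351 [ 656. -349.   37.]
0.85 451 172 490 192 [307. 299.  84.]
```

View pics/end.png

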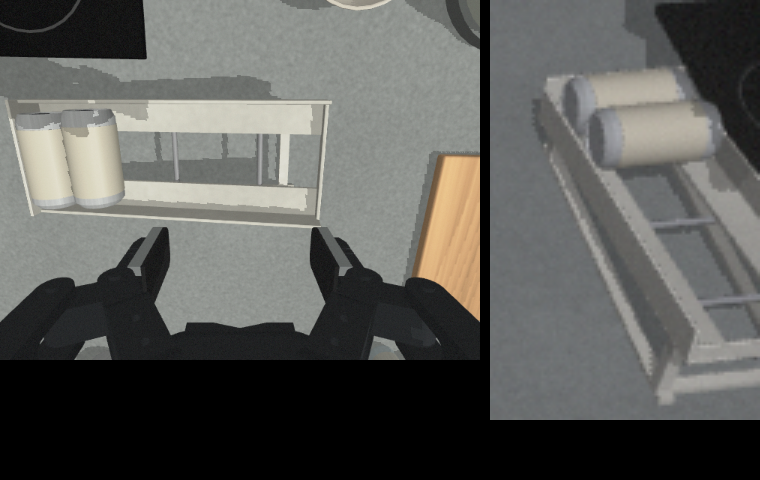

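The can rolled down and lies against the racked can (wrist inset px (93,158)); the gripper is clear. I'll let it settle briefly and hand in.

```bash
python3 -m pendant '[[0,0,0,0,0,0,0.072],[0,0,0,0,0,0,0.072],[0,0,0,0,0,0,0.072],[0,0,0,0,0,0,0.072],[0,0,0,0,0,0,0.072],[0,0,0,0,0,0,0.072],[0,0,0,0,0,0,0.072],[0,0,0,0,0,0,0.072]]'|head -1
python3 -c "
from station import env
print(env.finish_job())"
```

```text
clock: 10.62
the job is handed in; nothing more can be done
None
```

The slim coffee can was set on the chute's high end and released; it rolled down against the racked can, the large can was never touched, and I handed the job in at about 10.6 s.

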